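Shim the low edge of a jig plate until its bubble level is centred

TASK

The jig plate on the bench has sunk on one side. Take the tall wooden wedge (not the thin one) and push it, thin end first and lying flat on the bench, straight in under the middle of the plate's low edge until the bubble of the level on the plate stands between its two lines. Then let go and leave the wedge there.

Things in the scene. Friction and masses are not known exactly. Their poses are not given: they have to be found in the camera images.
- wedge_grip (a point): Tall beech wedge, the longer, thicker of two loose wooden wedges: 170 mm long, 40 wide, 31.3 high at the thick end (dark hole there), falling evenly to 3 at the thin end; flat underside, 90 g. Point on its centre line, 35 mm from the thick end, 12.7 mm above the underside (half-way up there). x towards the thin end, y across, z up. The other wedge (120 mm long, 12 high) is too low: a bystander.
- entry (a point): Fixed point on the bench under the middle of the plate's low edge. y points level in under the plate to its hinge (the way to push), x along the edge, z up. Right above it a steel bar under the plate (10 mm round, 100 long along x), its underside 8 mm above the bench at the start, 19 when level (96 mm of the tall wedge then beyond it, 74 outside). Rubber feet under the plate 70 mm to either side.
- level (a point): Middle of the level's top, a grey bar (30 x 146 mm) bolted on the plate along the push direction, with a green tube and two black lines; at x = 42, y = 80 mm from the entry, top about 55 mm above the bench. The aluminium plate (1 kg, 170 mm wide) is hinged 160 mm in and reaches 15 mm outside the bar, top 35 mm high when level. The push takes 5 to 12 N; the wedge then stays by friction.
- bubble (a joint): Reading of the level in rad of tilt: its pale bubble (20 mm long) stands 0.5 mm per 0.001 rad from the middle of the two black lines (34 mm apart); 0 = centred, between the lines from -0.012 to +0.012. Positive = bubble towards the hinge, low edge too low; negative = too high. About +0.069 at the start; falls about 0.0104 for 10 mm of wedge travel once the wedge lifts the bar.
Not all that is in view belongs to the job. What is shaped like the part that bears wedge_grip but turquoise is not meant.

How it is judged:
By the outcome, as a careful person would: the job done as asked, in the order asked, and still so for the second after the job is handed in, with the robot touching nothing.
It also fails if it takes over 48 s, if anything falls off the work surface, if the arm or the gripper's body presses on something with over 40 N, if the wrist force passes 120 N, or if a joint passes its speed limit or range.

ROBOT

A 7-joint arm with a two-finger parallel gripper is mounted at the origin on the work surface. World frame = base frame: x ahead of the robot, y to its left, z up, the work surface at z = 0. Lengths are in mm, angles in rad, forces in N, time in s.
With the tool pointing down it reaches from about 400 to 875 mm from the base axis. Payload 4.4 kg.
Tool frame: the origin (TCP) lies on the centre line of the jaws, within the pads' length; the fingertips stand ctrl.nose_length ahead of it and the grasp point (between the pads) lies 6 mm ahead of it (ctrl.nose_length is the distance from the TCP to the fingertips, in mm); z points along the fingers, y is the direction in which the jaws open and shut (so a half turn about z gives the same grasp; the last joint's range is limited). The gripper opens to 85 mm and grips with 20 to 120 N. Pads are 22 mm wide; open, the fingers measure 114 mm over their backs; the gripper's body (76 mm by 85 mm) begins 54 mm behind the grasp point. The pads swing forward as they close: fully open they stand 13 mm farther back than shut.
Start: joints at [-1.403, 0.628, 0.038, 1.517, -0.027, 0.996, -0.02], TCP at [150.565, 632.335, 256.313] pointing down, gripper open.
Joint ranges: [-3.06, 3.06], [-0.37, 2.12], [-1.25, 1.32], [0.18, 2.47], [-1.1, 4.24], [0.23, 1.98], [-2.94, 2.94]. Speed limits (rad/s): [2.57, 2.57, 3.14, 3.14, 3.14, 3.14, 3.14].

INTERFACE

Orientations are given as [roll, pitch, yaw] about the fixed x, y, z axes, in that order (R = Rz(yaw) Ry(pitch) Rx(roll)).
In Python, from cell import ctrl, vision gives the robot as it stands. The module is installed in compiled form; this text tells all that it offers.
- The arm moves only by the shell command python3 -m inch 'ROWS'. ROWS is a JSON object of lists of equal length, an entry for each row: "travel": the shift along the tool's x, y, z in cm, a list of three; "twist": the turn about the tool's z in degrees; "fingers": the finger opening in cm, from 0 to 8.54. A call has exactly 10 rows; each row is the pose to reach, as a shift and turn from the pose commanded when the call began, along the tool's axes at that moment; what a row does not reach only later rows make up. A row lasts 1/12 s, in which the tool goes at most 41.7 mm and 7.16 degrees, less where a joint would pass 70% of its speed; a pose out of reach is approached as far as the arm can. A call with a gripper value outside its range is refused whole. The fingers move at their own pace and stop on an object; the grip force is fixed at half the most. Time passes only in rows, so rows that repeat a pose let the fingers close, or fill a call up. It gives the time, the measured TCP pose, the force and the opening at its end, in the units of the state.
- ctrl.read_state(): the state, without advancing time (a new reading comes with each control period).
- vision.get_image(name): name is "side" or "top"; returns a dict with "frame" (384x512x3 uint8, red, green, blue), "fx", "fy", "cx", "cy" (pixels), "position" and "orientation" of the camera in the world. Camera axes: x right, y down, z forward; pixel columns grow to the right and rows downward; lengths in mm; the calibration is good to about 2 mm. A picture is of the moment at which its call begins. There is no depth.
- ctrl.finish_job(): hands the job in, once; it reports no verdict.
The state is a dict: "clock": time; "qpos": joint angles; "qd": joint speeds; "tau": joint torques, N m; "eef_pos": TCP position; "tool_rot": TCP orientation; "force": force on the tool from outside, world axes, zero at the start; "torque": the same for the moment, N m; "width": finger opening in mm.
Only numpy, scipy, OpenCV 4.12 (cv2) and the standard library are available. Lean on these libraries where they do the work, as an engineer would, in place of code of your own. Each camera call takes 0.05 s, during which the arm holds its last target.

## Working session

There is one attempt and no reset: what is moved stays moved. The work goes in short steps, Python scripts to look and compute and a shell command to move; the robot and the scene stay as the last step left them, time stands still between calls to the robot, and variables do not carry over. Pictures are saved under pics/ and viewed, and the job is handed in when it is done.

```bash
mkdir -p pics
cat > h.py <<'E'
from cell import ctrl, vision
import numpy as np, cv2
from scipy.spatial.transform import Rotation as R
def snap(n,f):
    im=vision.get_image(n); cv2.imwrite('pics/'+f,cv2.cvtColor(im['frame'],cv2.COLOR_RGB2BGR)); return im
def rot(o):
    o=np.array(o,float)
    if o.shape==(3,3): return o
    if o.size==3: return R.from_euler('xyz',o).as_matrix()
    return R.from_quat(o).as_matrix()
def ray(im,u,v,z):
    d=rot(im['orientation'])@np.array([(u-im['cx'])/im['fx'],(v-im['cy'])/im['fy'],1])
    p=np.array(im['position'],float); return p+d*(z-p[2])/d[2]
def proj(im,X):
    c=rot(im['orientation']).T@(np.array(X,float)-np.array(im['position'],float))
    return im['fx']*c[0]/c[2]+im['cx'], im['fy']*c[1]/c[2]+im['cy']
E
python3 - <<'E'
from h import *
for n in ['top','side']:
    im=snap(n,n+'1.png'); print(n,im['fx'],im['fy'],im['cx'],im['cy'],im['position'],im['orientation'])
    b=cv2.imread('pics/'+n+'1.png'); 
s=ctrl.read_state(); print(s,ctrl.nose_length)
E
```

```text
top 461.8841540712106 461.8841540712106 255.2885427302117 199.2725477401059 [ 395.8167866   -52.19896075 1028.52316597] [-3.02433255 -0.00992045 -1.58115096]
side 437.68028690032594 437.68028690032594 253.10201087466535 186.97298843872193 [  72.78778431 -557.51904078  656.95420568] [-2.46503705  0.00861261 -0.77631569]
{'clock': 0.1, 'qpos': array([-1.40281298,  0.62922032,  0.03845732,  1.51826881, -0.02703109,
        0.99630881, -0.01998243]), 'qd': array([-5.15635827e-04, -1.09256763e-03,  9.67849613e-05, -3.47978893e-03,
        3.81146236e-04,  3.45334735e-03,  1.09179244e-03]), 'tau': array([ 3.43167012e-03, -5.64538014e+01,  1.23095434e+00, -1.93973851e+01,
        1.14265527e-02,  5.43929287e-03,  3.30878390e-05]), 'eef_pos': array([150.42717316, 631.82132887, 255.50256655]), 'tool_rot': array([-3.13990526e+00, -3.42767131e-06,  2.90779978e+00]), 'force': array([ 0.10229995, -0.14584027,  0.28321287]), 'torque': array([-0.03793148, -0.02242047, -0.0256051 ]), 'width': 85.53948987391931} 25.0
```

View pics/top1.png

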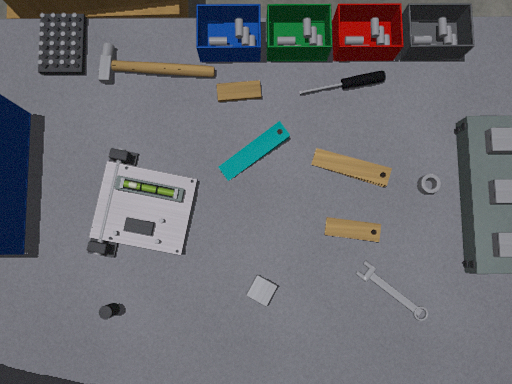

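View pics/side1.png

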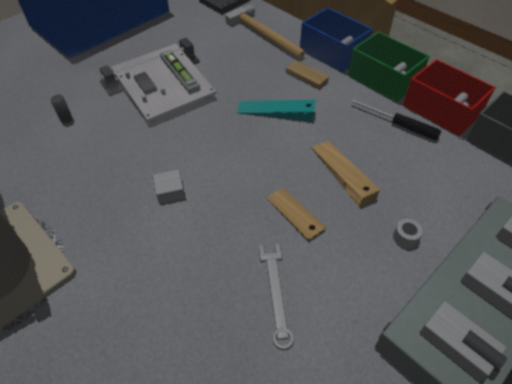

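The top view shows the plate at (145,210), with its hinge to the left and the low edge on the right near (188,216). The tall wedge is at (352,167), with its hole at (383,175) and thin end to the left. The thin wedge is at (353,230) and the turquoise one at (255,150). Next I'll measure.

Run:
```python
from h import *
ims={n:vision.get_image(n) for n in ['top','side']}
for n,im in ims.items():
    hsv=cv2.cvtColor(im['frame'],cv2.COLOR_RGB2HSV)
    m=cv2.inRange(hsv,(10,70,90),(28,255,255))
    cs,_=cv2.findContours(m,cv2.RETR_EXTERNAL,cv2.CHAIN_APPROX_NONE)
    for c in cs:
        if cv2.contourArea(c)<300: continue
        r=cv2.minAreaRect(c); print(n,cv2.contourArea(c),[np.round(x,1) for x in r], np.round(cv2.boxPoints(r),1).tolist())
    big=cv2.resize(cv2.cvtColor(im['frame'],cv2.COLOR_RGB2BGR)[(130 if n=='top' else 30):(270 if n=='top' else 130),(80 if n=='top' else 90):(280 if n=='top' else 230)],None,fx=4,fy=4,interpolation=cv2.INTER_CUBIC)
    cv2.imwrite(f'pics/{n}_plate.png',big)
    w=cv2.cvtColor(im['frame'],cv2.COLOR_RGB2BGR)
    w=w[140:250,300:400] if n=='top' else w[130:250,260:390]
    cv2.imwrite(f'pics/{n}_wedge.png',cv2.resize(w,None,fx=4.5,fy=4.5,interpolation=cv2.INTER_CUBIC))
im=ims['top']
for q in [(187,216),(383,175),(315,158)]: print(q,ray(im,*q,0).round(1))
```

```text
top 913.0 [array([352.3, 229.2]), array([55.1, 18. ]), np.float64(7.1)] [[323.8999938964844, 234.6999969482422], [326.1000061035156, 216.89999389648438], [380.79998779296875, 223.6999969482422], [378.6000061035156, 241.60000610351562]]
top 1351.0 [array([350.8, 167.3]), array([78.5, 20.2]), np.float64(15.3)] [[310.29998779296875, 166.6999969482422], [315.6000061035156, 147.1999969482422], [391.29998779296875, 167.89999389648438], [386.0, 187.39999389648438]]
top 658.5 [array([238.5,  89.9]), array([16.7, 43.5]), np.float64(85.1)] [[216.10000610351562, 83.4000015258789], [259.5, 79.69999694824219], [260.8999938964844, 96.30000305175781], [217.5, 100.0]]
top 910.0 [array([162.1,  67.4]), array([102.7,  10.5]), np.float64(4.1)] [[110.5, 69.0], [111.19999694824219, 58.5], [213.6999969482422, 65.80000305175781], [212.89999389648438, 76.4000015258789]]
top 469.0 [array([132.6,  12.9]), array([ 9.4, 93.3]), np.float64(84.3)] [[85.69999694824219, 12.899999618530273], [178.60000610351562, 3.5999999046325684], [179.5, 13.0], [86.5999984741211, 22.200000762939453]]
side 1106.0 [array([295.8, 21
[... 155 characters left out ...]
5.4, 26.5]), np.float64(50.2)] [[310.3999938964844, 148.3000030517578], [330.79998779296875, 131.3000030517578], [379.1000061035156, 189.3000030517578], [358.70001220703125, 206.1999969482422]]
side 368.0 [array([307.1,  71.8]), array([40.2, 11.2]), np.float64(26.6)] [[286.6000061035156, 67.80000305175781], [291.6000061035156, 57.79999923706055], [327.6000061035156, 75.80000305175781], [322.6000061035156, 85.80000305175781]]
side 379.5 [array([270.7,  33.5]), array([71.7,  7.1]), np.float64(32.0)] [[238.39999389648438, 17.5], [242.1999969482422, 11.5], [303.0, 49.5], [299.20001220703125, 55.5]]
(187, 216) [480.7  89.    0. ]
(383, 175) [ 569.5 -353.2    0. ]
(315, 158) [ 609.9 -200.1    0. ]
```

View pics/top_plate.png

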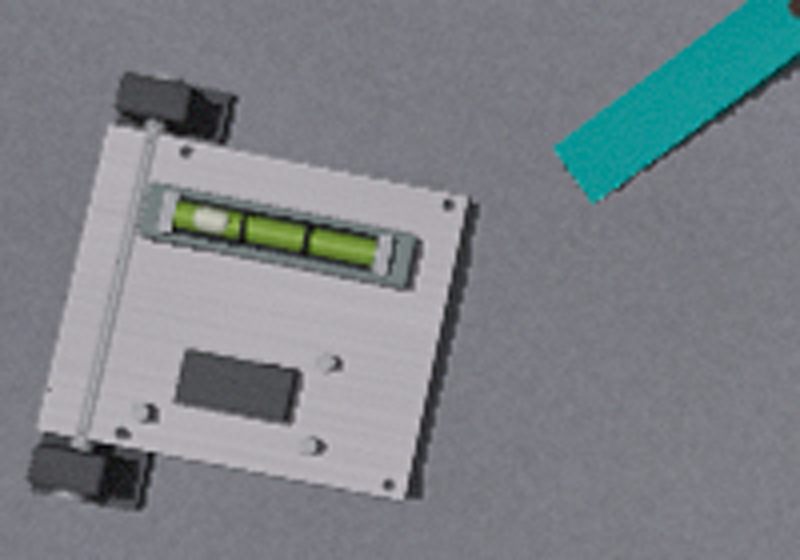

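View pics/top_wedge.png

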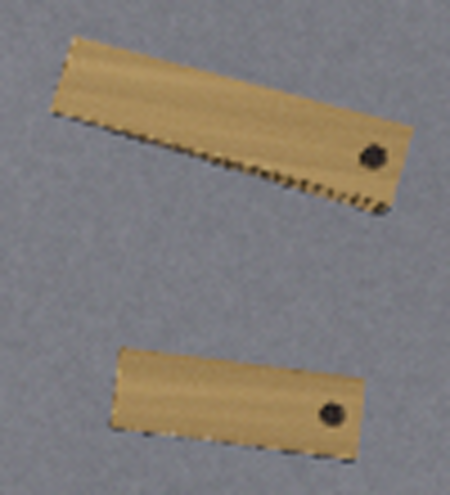

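View pics/side_plate.png

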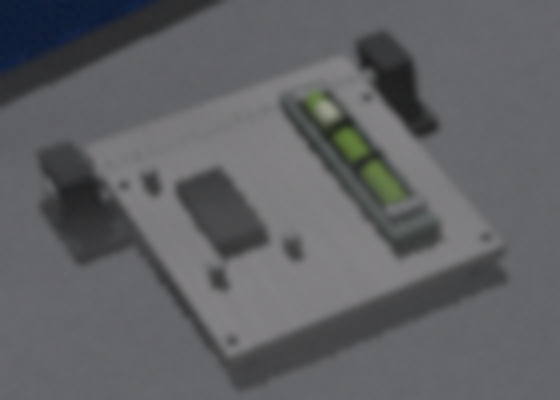

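View pics/side_wedge.png

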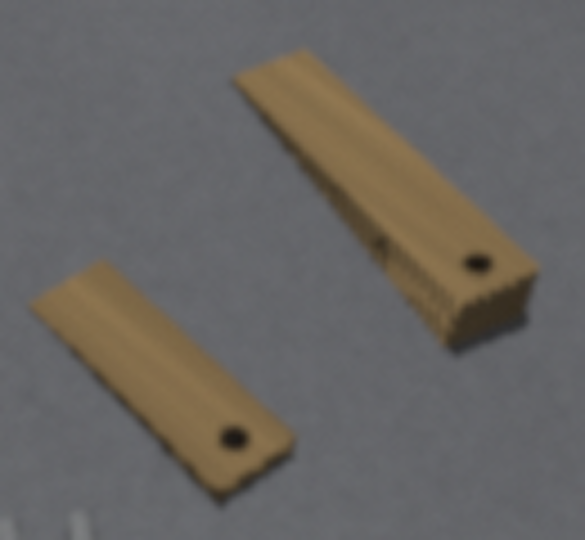

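Run:
```python
from h import *
T=vision.get_image('top');S=vision.get_image('side')
def t(x,y,z,ox,oy,k,im=T): return ray(im,(x+.5)/k-.5+ox,(y+.5)/k-.5+oy,z)
n=np.linalg.norm
for nm,im,pts in [('top',T,[(75,38,3),(52,112,3),(413,127,31.3),(389,201,31.3),(373,156,31.3)]),('side',S,[(310,50,3),(235,76,3),(539,270,31.3),(455,308,31.3),(478,263,31.3)])]:
    o=(300,140) if nm=='top' else (260,130)
    P=[t(a,b,c,*o,4.5,im) for a,b,c in pts]
    a=(P[0]+P[1])/2;b=(P[2]+P[3])/2;d=a-b
    print(nm,np.round(P,1).tolist(),'len',n(d[:2]),'w',n(P[0]-P[1]),n(P[2]-P[3]),'yaw',np.arctan2(d[1],d[0]),'thin',a,'thick',b,'grip',b[:2]+d[:2]/n(d[:2])*35)
for nm,im,o,pts in [('top',T,(80,130),[(468,196,23),(408,497,23),(150,125,35),(82,440,35)]),('side',S,(90,30),[(502,242,23),(232,352,23)])]:
    P=[t(a,b,c,*o,4,im) for a,b,c in pts]
    print(nm,np.round(P,1).tolist(),'w',n(P[0]-P[1]))
    e=P[0]-P[1]; yaw=np.arctan2(e[1],e[0]); u=np.array([np.cos(yaw),np.sin(yaw)]);p=np.array([-u[1],u[0]])
    m=(P[0]+P[1])[:2]/2; print('edge yaw',yaw,'push dir',p,'entry',m+15*p)
    if nm=='top':
        h=(P[2]+P[3])[:2]/2; print('hinge mid',h,n(h-m),'dir',(h-m)/n(h-m))
for im,o,c4 in [(T,(80,130),[(142,212),(150,184),(422,236),(410,290)]),(S,(90,30),[(283,98),(325,85),(438,213),(395,240)])]:
    P=[t(a,b,49,*o,4,im) for a,b in c4]; c=np.mean(P,axis=0); e=(P[0]+P[1]-P[2]-P[3])/2
    print('level',c,n(e),e[:2]/n(e))
```

```text
top [[632.2, -203.2, 3.0], [594.4, -190.6, 3.0], [580.0, -363.2, 31.3], [543.6, -349.9, 31.3], [565.8, -343.0, 31.3]] len 167.721092160415 w 39.817555219765794 38.78973271223238 yaw 1.258591456717966 thin [ 613.32826035 -196.914174      3.        ] thick [ 561.81144131 -356.52740062   31.3       ] grip [ 572.56195958 -323.21934819]
side [[635.2, -201.6, 3.0], [597.9, -188.0, 3.0], [579.4, -361.7, 31.3], [539.8, -349.5, 31.3], [564.9, -342.2, 31.3]] len 170.60690089689925 w 39.72961802044887 41.466893373113855 yaw 1.2305031766678314 thin [ 616.54558432 -194.81236779    3.        ] thick [ 559.60323709 -355.63613384   31.3       ] grip [ 571.28495772 -322.64314363]
top [[561.1, 65.2, 23.0], [396.9, 96.8, 23.0], [599.8, 237.2, 35.0], [429.0, 269.2, 35.0]] w 167.1726036797345
edge yaw -0.19017953708015617 push dir [0.1890352  0.98197031] entry [481.86272855  95.77315737]
hinge mid [514.40625619 253.1848582 ] 175.7392654640059 dir [0.2013156  0.97952643]
side [[561.5, 70.6, 23.0], [399.0, 103.9, 23.0]] w 165.88862011678208
edge yaw -0.20234128266179133 push dir [0.2009634  0.97959875] entry [483.29461444 101.93458715]
level [539.08454487 162.00216115  49.        ] 149.00737047366397 [0.24394094 0.96979009]
level [534.00596218 160.34156819  49.        ] 148.5853394042245 [0.2250051  0.97435759]
```

```bash
cat >> h.py <<'E'
def to(x,y,z,yaw,verbose=True):
    s=ctrl.read_state(); p=np.array(s['eef_pos']); Rt=rot(s['tool_rot'])
    d=Rt.T@(np.array([x,y,z])-p)/10
    Rd=R.from_euler('xyz',[np.pi,0,yaw]).as_matrix()
    tw=R.from_matrix(Rt.T@Rd).as_rotvec()
    print('t',round(s['clock'],2),'pos',p.round(1),'rpy',np.round(s['tool_rot'],4),'F',s['force'].round(1),'w',round(s['width'],1))
    print(' travel cm',d.round(2),'twist deg',np.degrees(tw).round(2))
E
python3 -c "
from h import *
to(400,420,256,2.4);to(520,150,256,2.0)"
```

```text
t 0.3 pos [150.6 632.2 256. ] rpy [-3.141  -0.      2.9077] F [-0.4  0.1 -0.4] w 85.3
 travel cm [-2.918e+01 -1.486e+01  1.000e-02] twist deg [-3.000e-02  1.000e-02  2.909e+01]
t 0.3 pos [150.6 632.2 256. ] rpy [-3.141  -0.      2.9077] F [-0.4  0.1 -0.4] w 85.3
 travel cm [-4.711e+01 -3.834e+01  2.000e-02] twist deg [-3.000e-02  1.000e-02  5.201e+01]
```

```bash
python3 -m inch '{"travel":[[-1.5,-0.75,0],[-4.5,-2.25,0],[-8,-4,0],[-11.5,-5.8,0],[-15,-7.6,0],[-18.5,-9.4,0],[-22,-11.2,0],[-25,-12.7,0],[-27.5,-14,0],[-29,-14.8,0]],"twist":[2,5,8,12,16,20,24,27,29,30],"fingers":[8.5,8.5,8.5,8.5,8.5,8.5,8.5,8.5,8.5,8.5]}'
python3 -c "
from h import *
to(530,140,200,1.9)"
```

```text
clock: 1.13
eef_pos: [402.3, 416.4, 256.6]
tool_rot: [3.141, 0.003, 2.375]
force: [0.7, -0.0, 0.6]
width: 85.2
t 1.13 pos [402.3 416.4 256.6] rpy [3.1415e+00 2.9000e-03 2.3753e+00] F [ 0.7 -0.   0.6] w 85.2
 travel cm [-28.35 -11.06   5.74] twist deg [ 0.05  0.16 27.23]
```

```bash
python3 -m inch '{"travel":[[-2,-0.8,0.3],[-5,-2,1],[-8.5,-3.4,1.8],[-12,-4.8,2.5],[-15.5,-6.2,3.2],[-19,-7.5,4],[-22.5,-8.9,4.6],[-25,-9.9,5.2],[-27,-10.6,5.6],[-28.3,-11,5.7]],"twist":[2,5,8,11,14,17,20,23,25,27],"fingers":[8.5,8.5,8.5,8.5,8.5,8.5,8.5,8.5,8.5,8.5]}'
python3 -c "
from h import *
to(572,-200,140,1.4)"
```

```text
clock: 1.97
eef_pos: [529.0, 142.2, 199.0]
tool_rot: [-3.141, 0.002, 1.905]
force: [0.0, -0.4, -1.1]
width: 85.1
t 1.97 pos [529.  142.2 199. ] rpy [-3.1405e+00  1.8000e-03  1.9049e+00] F [ 0.  -0.4 -1.1] w 85.1
 travel cm [-33.73  -7.15   5.97] twist deg [-0.04  0.12 28.93]
```

```bash
python3 -m inch '{"travel":[[-2.5,-0.5,0.4],[-6.5,-1.4,1.1],[-10.5,-2.2,1.8],[-14.5,-3,2.5],[-18.5,-3.9,3.2],[-22.5,-4.7,4],[-26.5,-5.6,4.7],[-29.5,-6.2,5.2],[-32,-6.8,5.6],[-33.7,-7.1,5.9]],"twist":[2,5,8,11,14,17,20,23,26,29],"fingers":[8.5,8.5,8.5,8.5,8.5,8.5,8.5,8.5,8.5,8.5]}'
python3 -c "
from h import *
to(572,-323,100,1.247)"
```

```text
clock: 2.8
eef_pos: [574.0, -198.4, 140.3]
tool_rot: [3.141, 0.002, 1.399]
force: [-0.0, 0.3, 0.2]
width: 84.8
t 2.8 pos [ 574.  -198.4  140.3] rpy [3.1413e+00 1.6000e-03 1.3994e+00] F [-0.   0.3  0.2] w 84.8
 travel cm [-12.31   1.93   4.05] twist deg [0.02 0.09 8.73]
```

```bash
python3 -m inch '{"travel":[[-1.5,0.2,0.5],[-4,0.6,1.3],[-7,1.1,2.2],[-9.5,1.5,3],[-11.5,1.8,3.6],[-12.3,1.93,4],[-12.3,1.93,4],[-12.3,1.93,4],[-12.3,1.93,4],[-12.3,1.93,4]],"twist":[1,3,5,7,8,8.7,8.7,8.7,8.7,8.7],"fingers":[8,7.5,7,7,7,7,7,7,7,7]}'
python3 - <<'E'
from h import *
to(572,-323,28,1.247)
for n in ['top','side']:
    im=snap(n,n+'2.png'); print(n,proj(im,(572,-323,25)))
    g=cv2.imread(f'pics/{n}2.png'); u,v=map(int,proj(im,(572,-323,25)))
    cv2.imwrite(f'pics/{n}2c.png',cv2.resize(g[v-80:v+80,u-100:min(u+100,512)],None,fx=4,fy=4,interpolation=cv2.INTER_CUBIC))
E
```

```text
clock: 3.63
eef_pos: [574.6, -316.6, 100.7]
tool_rot: [3.141, -0.002, 1.258]
force: [0.6, 0.3, 0.4]
width: 70.1
t 3.63 pos [ 574.6 -316.6  100.7] rpy [ 3.1413e+00 -1.7000e-03  1.2576e+00] F [0.6 0.3 0.4] w 70.1
 travel cm [-0.7  -0.05  7.27] twist deg [ 0.02 -0.1   0.61]
top (np.float64(372.54834480880044), np.float64(172.08999538162806))
side (np.float64(359.0337690844952), np.float64(182.36639136726416))
```

View pics/side2c.png

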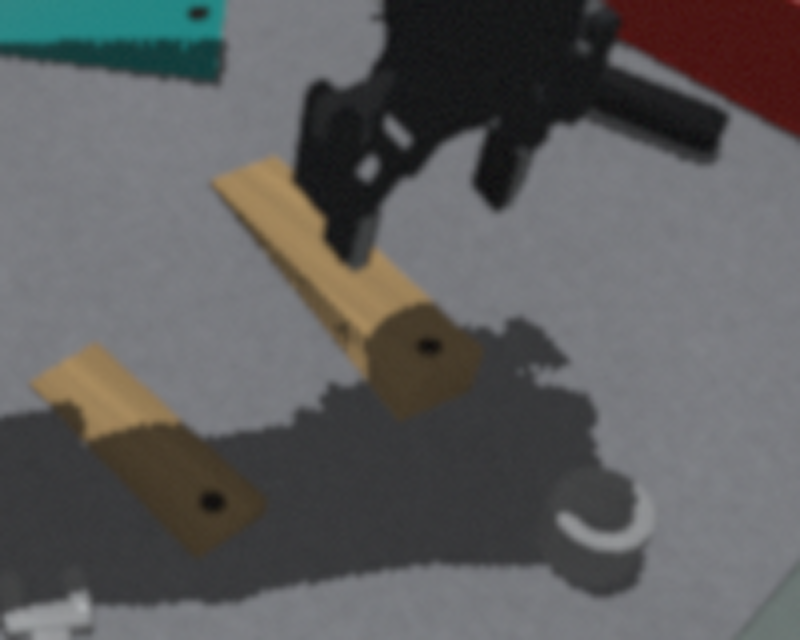

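View pics/top2c.png

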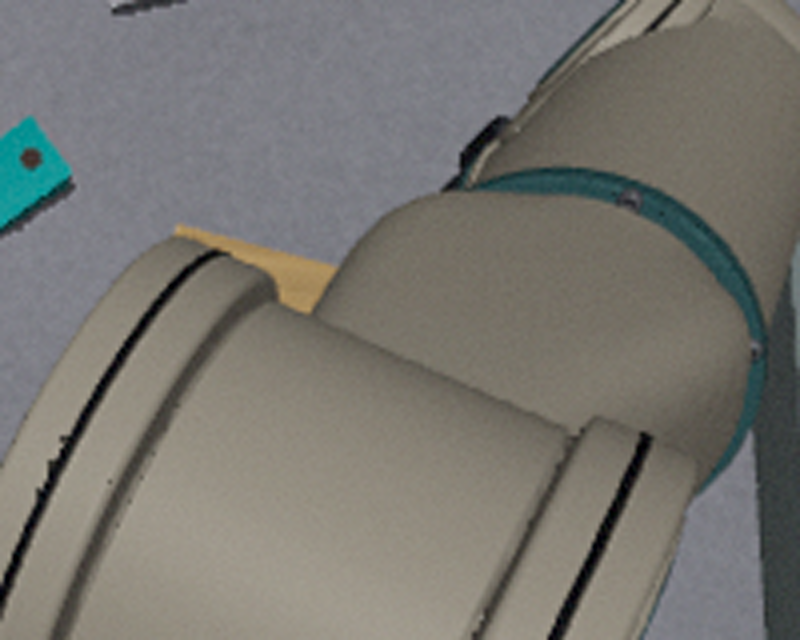

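```bash
python3 -c "
from h import *
to(572,-323,28,1.247)"
```

```text
t 3.73 pos [ 574.3 -317.3  100.8] rpy [ 3.1411e+00 -9.0000e-04  1.2569e+00] F [-0.   0.6  0.4] w 70.0
 travel cm [-0.62 -0.05  7.28] twist deg [ 0.03 -0.05  0.57]
```

```bash
python3 -m inch '{"travel":[[-0.2,0,0.7],[-0.4,0,1.8],[-0.6,-0.05,3.2],[-0.6,-0.05,4.6],[-0.6,-0.05,5.8],[-0.6,-0.05,6.6],[-0.6,-0.05,7],[-0.6,-0.05,7.1],[-0.6,-0.05,7.1],[-0.6,-0.05,7.1]],"twist":[0.3,0.5,0.6,0.6,0.6,0.6,0.6,0.6,0.6,0.6],"fingers":[7,7,7,7,7,7,7,7,7,7]}'
python3 - <<'E'
from h import *
im=snap('side','side3.png')
to(572,-323,28,1.247)
g=cv2.imread('pics/side3.png')
cv2.imwrite('pics/side3c.png',cv2.resize(g[100:240,270:430],None,fx=4,fy=4,interpolation=cv2.INTER_CUBIC))
E
```

```text
clock: 4.57
eef_pos: [571.6, -324.8, 29.7]
tool_rot: [3.141, 0.0, 1.244]
force: [-0.0, -0.0, -0.4]
width: 70.1
t 4.62 pos [ 571.7 -324.9   30. ] rpy [3.1403e+00 3.0000e-04 1.2445e+00] F [-0.3 -0.9  0.1] w 69.7
 travel cm [ 0.18 -0.03  0.2 ] twist deg [ 0.07  0.02 -0.14]
```

View pics/side3c.png

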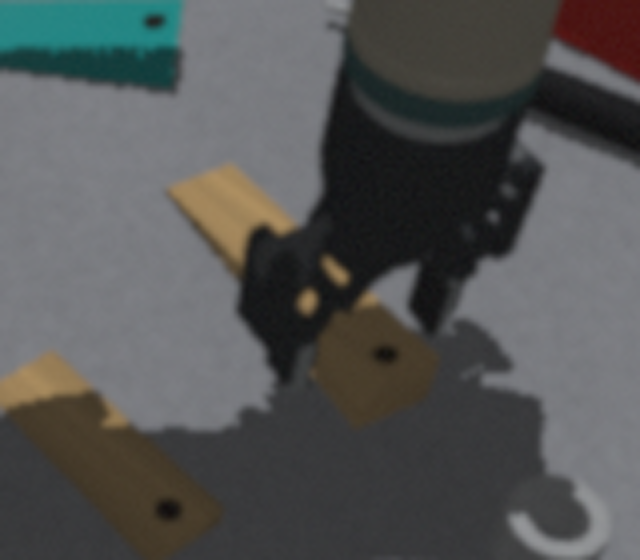

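The fingers straddle the wedge at the grip point. Now I'll close on it.

```bash
python3 -m inch '{"travel":[[0.1,0,0.1],[0.1,0,0.2],[0.1,0,0.2],[0.1,0,0.2],[0.1,0,0.2],[0.1,0,0.2],[0.1,0,0.2],[0.1,0,0.2],[0.1,0,0.2],[0.1,0,0.2]],"twist":[0,0,0,0,0,0,0,0,0,0],"fingers":[7,6,5,4,3.6,3.6,3.6,3.6,3.6,3.6]}'
python3 -c "
from h import *
to(572,-323,60,1.247)"
```

```text
clock: 5.45
eef_pos: [571.8, -323.7, 27.7]
tool_rot: [3.141, 0.0, 1.245]
force: [-0.5, 0.3, 4.6]
width: 38.8
t 5.45 pos [ 571.8 -323.7   27.7] rpy [3.1410e+00 1.0000e-04 1.2445e+00] F [-0.5  0.3  4.6] w 38.8
 travel cm [ 0.08 -0.   -3.23] twist deg [ 0.03  0.   -0.14]
```

Run:
```python
from h import *
T=vision.get_image('top');S=vision.get_image('side')
for nm,im in (('top',T),('side',S)):
    g=cv2.imread(f'pics/{nm}1.png'); hsv=cv2.cvtColor(g,cv2.COLOR_BGR2HSV)
    m=cv2.inRange(hsv,(30,110,60),(50,255,255)); m[:, (200 if nm=='top' else 250):]=0
    cs,_=cv2.findContours(cv2.morphologyEx(m,cv2.MORPH_CLOSE,np.ones((5,5))),cv2.RETR_EXTERNAL,cv2.CHAIN_APPROX_NONE)
    c=max(cs,key=cv2.contourArea)[:,0,:].astype(float)
    P=np.array([ray(im,u,v,49)[:2] for u,v in c]); r=cv2.minAreaRect(P.astype(np.float32)); bp=cv2.boxPoints(r)
    e=max([bp[1]-bp[0],bp[2]-bp[1]],key=np.linalg.norm); e=e*np.sign(e[1]); print(nm,'tube',r,'az',np.arctan2(e[1],e[0]))
    if nm=='top':
        k=cv2.inRange(hsv,(0,0,150),(180,60,255)); k[:, :85]=0;k[:,220:]=0;k[:150]=0;k[270:]=0
        k=cv2.morphologyEx(k,cv2.MORPH_CLOSE,np.ones((9,9)))
        cs,_=cv2.findContours(k,cv2.RETR_EXTERNAL,cv2.CHAIN_APPROX_NONE); c=max(cs,key=cv2.contourArea)[:,0,:]
        # low edge: right-most per row; side edges: top/bottom-most per col
        A=np.array([ray(T,c[c[:,1]==v][:,0].max()+.5,v,23)[:2] for v in range(188,246)])
        l=cv2.fitLine(A.astype(np.float32),cv2.DIST_HUBER,0,.01,.01).ravel(); print('low edge',l, 'az push',np.arctan2(l[1],l[0]))
        for fn,nme in ((min,'up'),(max,'lo')):
            B=[]
            for u in range(125,175):
                v=fn(c[c[:,0]==u][:,1]); 
                B.append(ray(T,u,v,27)[:2])
            l=cv2.fitLine(np.array(B,np.float32),cv2.DIST_HUBER,0,.01,.01).ravel(); print(nme,l,np.arctan2(l[1],l[0]))
```

```text
top tube ((535.35205078125, 152.77542114257812), (80.83673095703125, 14.730472564697266), 78.1072769165039) az 1.3632294
low edge [ 9.7947866e-01 -2.0154800e-01  4.7806412e+02  8.2436935e+01] az push -0.20293808
up [2.0806755e-01 9.7811449e-01 5.8329126e+02 1.8004454e+02] 1.3611975
lo [2.0164357e-01 9.7945899e-01 4.0820328e+02 1.5676855e+02] 1.3677607
side tube ((538.990234375, 173.5824432373047), (28.19104766845703, 11.212529182434082), 80.72377014160156) az 1.4088974
```

```bash
python3 -m inch '{"travel":[[0,0,-0.4],[0,0,-1],[0,0,-2],[0,0,-3],[0,0,-3.8],[0,0,-4.3],[0,0,-4.5],[0,0,-4.5],[0,0,-4.5],[0,0,-4.5]],"twist":[0,0,0,0,0,0,0,0,0,0],"fingers":[3,3,3,3,3,3,3,3,3,3]}'
python3 - <<'E'
from h import *
im=snap('side','side4.png')
to(440,-120,60,1.37)
g=cv2.imread('pics/side4.png')
cv2.imwrite('pics/side4c.png',cv2.resize(g[80:240,270:430],None,fx=4,fy=4,interpolation=cv2.INTER_CUBIC))
E
```

```text
clock: 6.38
eef_pos: [571.2, -323.3, 71.8]
tool_rot: [-3.141, -0.0, 1.244]
force: [0.0, 0.3, -1.1]
width: 39.0
t 6.43 pos [ 571.2 -323.3   71.8] rpy [-3.1406e+00 -2.0000e-04  1.2445e+00] F [-0.2 -0.5 -1. ] w 38.4
 travel cm [ 15.05 -18.95   1.2 ] twist deg [-0.06 -0.02 -7.19]
```

View pics/side4c.png

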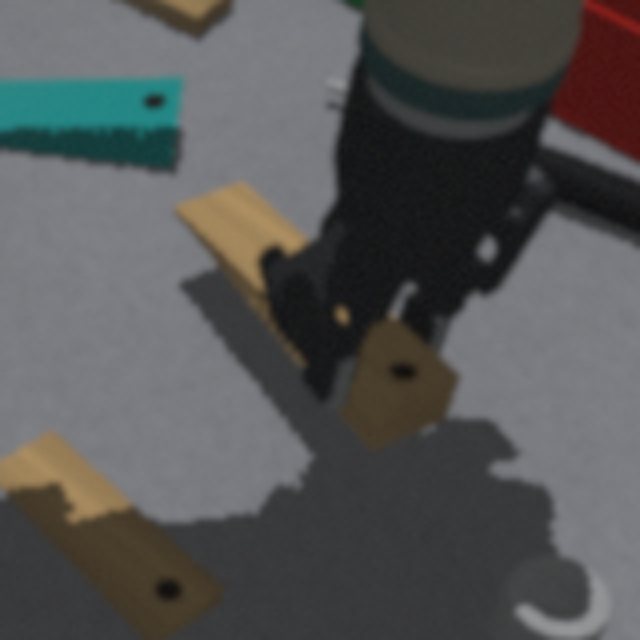

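```bash
python3 -c "
from h import *
to(443.5,-85,71,1.3645)"
```

```text
t 6.43 pos [ 571.2 -323.3   71.8] rpy [-3.1406e+00 -2.0000e-04  1.2445e+00] F [-0.2 -0.5 -1. ] w 38.4
 travel cm [ 18.48 -19.74   0.1 ] twist deg [-0.06 -0.02 -6.88]
```

```bash
python3 -m inch '{"travel":[[0.8,-0.9,0],[2.5,-2.7,0],[4.7,-5,0],[7.2,-7.7,0],[9.7,-10.4,0],[12.2,-13,0],[14.5,-15.5,0],[16.5,-17.6,0],[17.8,-19,0],[18.5,-19.7,0]],"twist":[0,-1,-2,-3,-4,-5,-6,-6.5,-6.9,-6.9],"fingers":[3,3,3,3,3,3,3,3,3,3]}'
python3 - <<'E'
from h import *
for n in ['top','side']: snap(n,n+'5.png')
to(444,-82,28,1.3645)
E
```

```text
clock: 7.27
eef_pos: [442.3, -82.4, 72.1]
tool_rot: [-3.138, -0.002, 1.368]
force: [0.1, 0.1, -1.3]
width: 38.9
t 7.37 pos [443.8 -83.8  72.2] rpy [-3.1405e+00 -6.0000e-04  1.3670e+00] F [-0.5 -0.4  0.6] w 38.7
 travel cm [ 0.18 -0.01  4.42] twist deg [-0.07 -0.04  0.14]
```

View pics/top5.png

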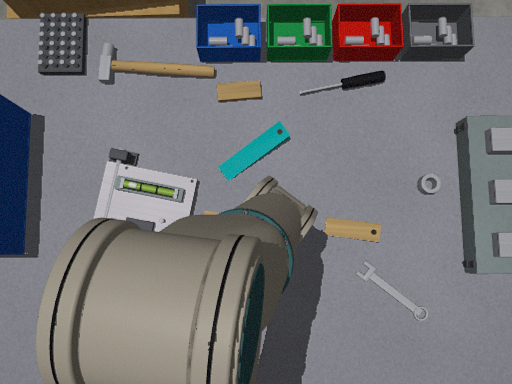

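View pics/side5.png

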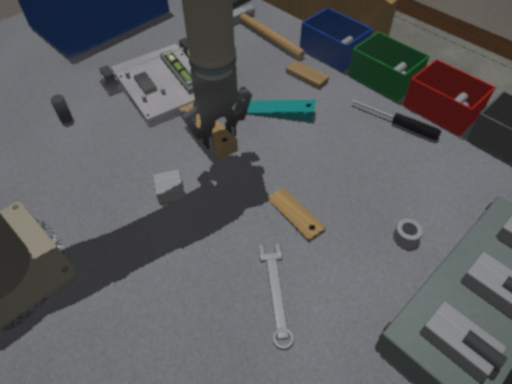

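```bash
python3 -m inch '{"travel":[[0.1,0,0.5],[0.2,0,1.3],[0.2,0,2.3],[0.2,0,3.2],[0.2,0,3.8],[0.2,0,4.1],[0.2,0,4.25],[0.2,0,4.35],[0.2,0,4.4],[0.2,0,4.4]],"twist":[0,0,0,0,0,0,0,0,0,0],"fingers":[3,3,3,3,3,3,3,3,3,3]}'
python3 - <<'E'
from h import *
for n in ['top','side']:
    im=snap(n,n+'6.png')
    g=cv2.imread(f'pics/{n}6.png')
    c=g[150:270,90:250] if n=='top' else g[40:180,90:290]
    cv2.imwrite(f'pics/{n}6c.png',cv2.resize(c,None,fx=4,fy=4,interpolation=cv2.INTER_CUBIC))
to(444+30*.205,-82+30*.979,28,1.3645)
E
```

```text
clock: 8.2
eef_pos: [444.8, -83.7, 28.1]
tool_rot: [3.141, 0.0, 1.364]
force: [-0.1, 0.2, -0.7]
width: 39.1
t 8.3 pos [444.9 -83.5  28.4] rpy [ 3.1411 -0.      1.3646] F [-0.   0.2 -1.2] w 39.1
 travel cm [ 3.13 -0.11  0.04] twist deg [ 0.03 -0.    0.01]
```

View pics/side6c.png

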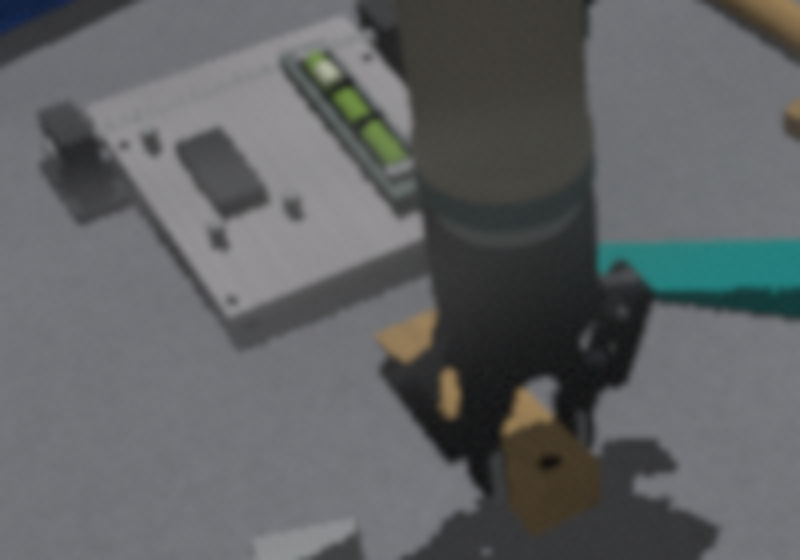

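View pics/top6c.png

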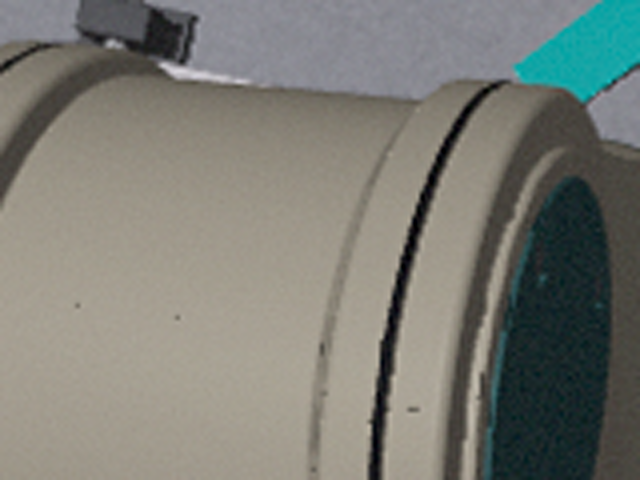

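Run:
```python
from h import *
S=vision.get_image('side')
for z in (0,3,6): print(z,ray(S,378.5/4-.5+90,338.5/4-.5+40,z).round(1))
# does arm cover level in the end? plate-left corner & hole bearings
print(ray(S,232/4-.5+90,318/4-.5+40,23).round(1))
print([np.round(proj(S,p),1).tolist() for p in [(481.5,97,8),(539,162,50)]])
to(471,47,28,1.3645)
```

```text
0 [454.9  54.3   0. ]
3 [453.2  51.6   3. ]
6 [451.4  48.8   6. ]
[396.3 100.6  23. ]
[[180.9, 106.4], [180.4, 67.1]]
t 8.35 pos [444.9 -83.4  28.5] rpy [ 3.1411e+00 -1.0000e-04  1.3648e+00] F [-0.2  0.6 -0.5] w 38.9
 travel cm [13.3  -0.11  0.05] twist deg [ 0.03 -0.01  0.02]
```

```bash
python3 -m inch '{"travel":[[0.3,0,0.05],[1,0,0.05],[2,0,0.05],[3,0,0.05],[4,0,0.05],[5,0,0.05],[6,0,0.05],[6.6,0,0.05],[7,0,0.05],[7,0,0.05]],"twist":[0,0,0,0,0,0,0,0,0,0],"fingers":[3,3,3,3,3,3,3,3,3,3]}'
python3 - <<'E'
from h import *
im=snap('side','side7.png'); snap('top','top7.png')
g=cv2.imread('pics/side7.png'); cv2.imwrite('pics/side7c.png',cv2.resize(g[40:180,90:290],None,fx=4,fy=4,interpolation=cv2.INTER_CUBIC))
to(471,47,28,1.3645)
E
```

```text
clock: 9.18
eef_pos: [459.1, -13.1, 27.7]
tool_rot: [-3.141, -0.001, 1.367]
force: [0.5, -0.3, -1.1]
width: 38.4
t 9.28 pos [458.9 -14.8  27.8] rpy [3.1414e+00 4.0000e-04 1.3650e+00] F [ 0.1  0.2 -1. ] w 39.0
 travel cm [ 6.3  -0.08 -0.02] twist deg [0.01 0.02 0.03]
```

View pics/side7c.png

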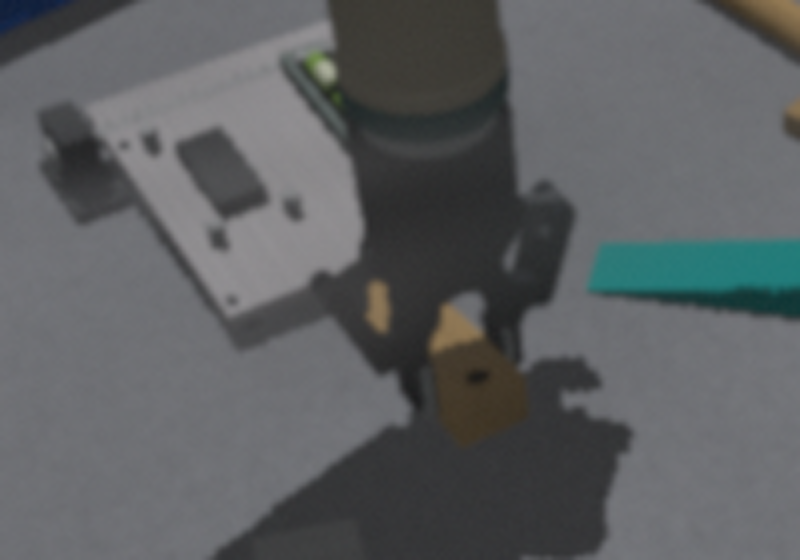

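View pics/top7.png

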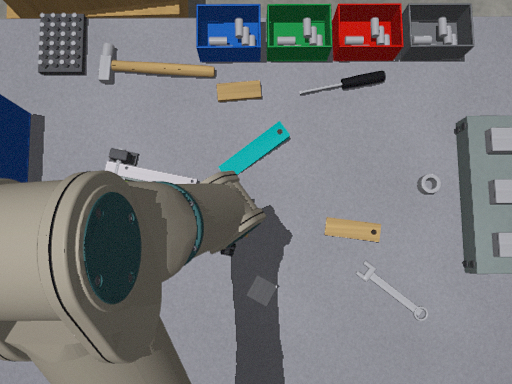

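```bash
python3 -m inch '{"travel":[[0.3,0,0],[0.7,0,0],[1.1,0,0],[1.5,0,0],[1.9,0,0],[2.3,0,0],[2.7,0,0],[3.1,0,0],[3.3,0,0],[3.5,0,0]],"twist":[0,0,0,0,0,0,0,0,0,0],"fingers":[3,3,3,3,3,3,3,3,3,3]}'; python3 -c "
from h import *
to(473.5,58.8,28,1.3645)"
```

```text
clock: 10.12
eef_pos: [465.9, 16.6, 27.8]
tool_rot: [3.14, 0.005, 1.362]
force: [-1.5, -7.8, -1.8]
width: 38.7
t 10.12 pos [465.9  16.6  27.8] rpy [3.14   0.0049 1.3621] F [-1.5 -7.8 -1.8] w 38.7
 travel cm [ 4.29 -0.13 -0.04] twist deg [ 0.09  0.28 -0.14]
```

```bash
python3 -m inch '{"travel":[[0.4,0,0],[0.8,0,0],[1.2,0,0],[1.6,-0.05,0],[2.0,-0.05,0],[2.5,-0.05,0],[3.0,-0.05,0],[3.4,-0.05,0],[3.7,-0.05,0],[3.9,-0.05,0]],"twist":[0,0,0,0,0,0,0,0,0,0],"fingers":[3,3,3,3,3,3,3,3,3,3]}'
python3 - <<'E'
from h import *
im=snap('side','side8.png')
to(473.5,58.8,28,1.3645)
g=cv2.imread('pics/side8.png'); cv2.imwrite('pics/side8c.png',cv2.resize(g[40:180,90:290],None,fx=4,fy=4,interpolation=cv2.INTER_CUBIC))
E
```

```text
clock: 10.95
eef_pos: [473.2, 55.4, 27.6]
tool_rot: [3.141, 0.004, 1.363]
force: [-1.0, -6.9, -3.0]
width: 39.0
t 11.0 pos [473.3  55.8  27.7] rpy [3.1408 0.0038 1.3631] F [-1.1 -6.4 -2.1] w 38.8
 travel cm [ 0.3  -0.04 -0.03] twist deg [ 0.05  0.22 -0.08]
```

View pics/side8c.png

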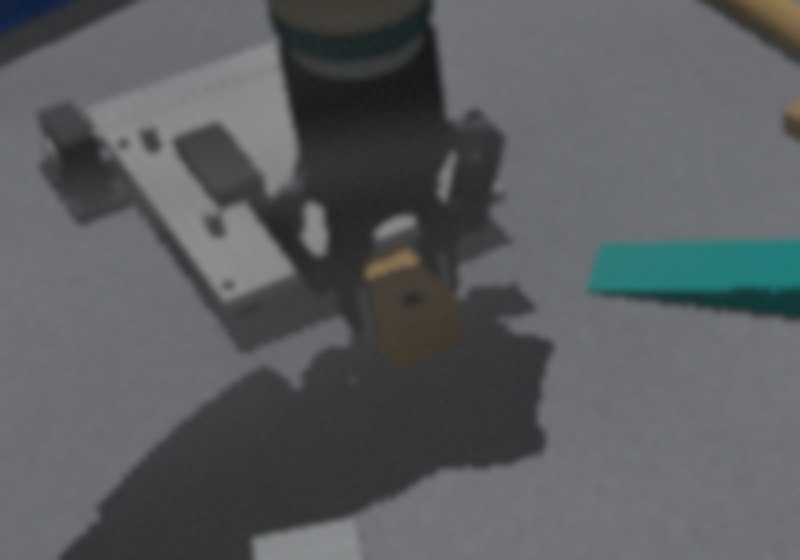

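```bash
python3 -m inch '{"travel":[[0,0,0],[0,0,0],[0,0,0],[0,0,0],[0,0,0],[0,0,-0.5],[-0.2,0,-1.5],[-0.4,0,-3],[-0.6,0,-4.5],[-1,0,-6.5]],"twist":[0,0,0,0,0,0,0,0,0,0],"fingers":[5,5.8,6,6,6,6,6,6,6,6]}'
python3 -c "
from h import *
to(473.5-160*.2045,58.8-160*.979,160,1.3645)"
```

```text
clock: 11.83
eef_pos: [471.0, 48.4, 93.2]
tool_rot: [-3.14, -0.0, 1.365]
force: [-0.0, -0.0, -0.3]
width: 59.7
t 11.83 pos [471.   48.4  93.2] rpy [-3.1400e+00 -1.0000e-04  1.3653e+00] F [-0.  -0.  -0.3] w 59.7
 travel cm [-1.493e+01  1.000e-02 -6.680e+00] twist deg [-0.09 -0.    0.05]
```

```bash
python3 -m inch '{"travel":[[-0.5,0,-0.8],[-2,0,-1.8],[-4.5,0,-3],[-7.5,0,-4],[-10.5,0,-5],[-13.5,0,-5.5],[-16,0,-6],[-17.5,0,-6],[-18.5,0,-6],[-19,0,-6]],"twist":[0,0,0,0,0,0,0,0,0,0],"fingers":[6,6,6,6,6,6,6,6,6,6]}'
python3 - <<'E'
from h import *
for n in ['top','side']:
    snap(n,n+'9.png')
    g=cv2.imread(f'pics/{n}9.png')
    c=g[140:270,80:260] if n=='top' else g[40:140,90:230]
    cv2.imwrite(f'pics/{n}9c.png',cv2.resize(c,None,fx=4.4,fy=4.4,interpolation=cv2.INTER_CUBIC))
to(0,0,0,0)
E
```

```text
clock: 12.67
eef_pos: [431.8, -139.9, 152.8]
tool_rot: [-3.141, 0.0, 1.362]
force: [-0.3, 0.3, -0.5]
width: 59.7
t 12.77 pos [ 432.2 -138.5  152.6] rpy [-3.1410e+00 -2.0000e-04  1.3635e+00] F [-0.3 -0.   0.3] w 59.8
 travel cm [  4.65 -45.14  15.29] twist deg [-4.000e-02  2.000e-02  7.812e+01]
```

View pics/top9c.png

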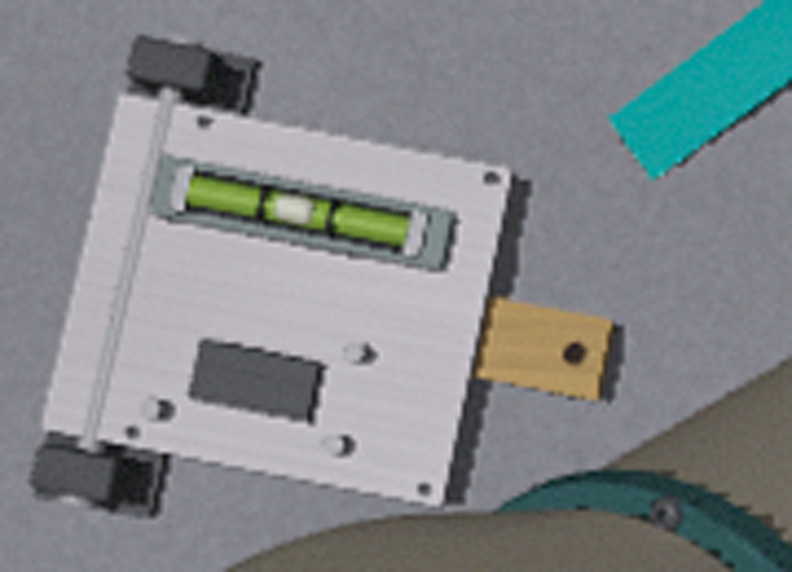

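View pics/side9c.png

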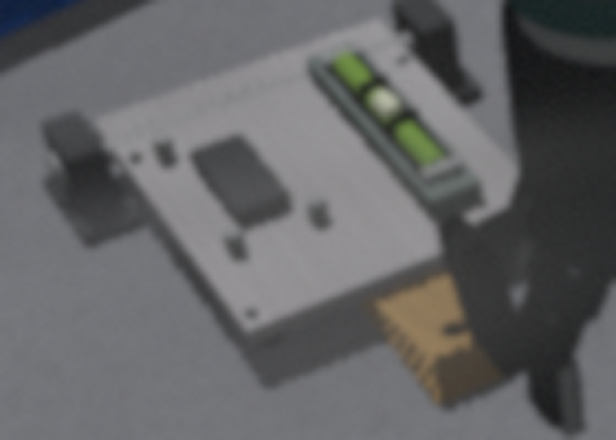

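The bubble is between the lines in both views. In the top crop the lines are at u=262 and 331 and the bubble centre is at about 293, which reads roughly +0.003 rad. The wedge sits straight under the middle of the edge and the gripper is clear, so I'll hand the job in.

```bash
python3 -c "
from h import *
s=ctrl.read_state(); print(s['clock'],s['force'].round(1),abs(s['qd']).max())
ctrl.finish_job()"
```

```text
12.7667 [-0.3 -0.   0.3] 0.035146621842866585
the job is handed in; nothing more can be done
```

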